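# Show the plate's end to the inspection lens

### The job

Without picking anything up, push the yellow-ended metal plate with the fingers until its long side lies flush along the white fence, and slide it along the ledge towards the round upward-looking inspection lens until all of the yellow band at that end, but hardly any of the bare metal behind it, sticks out past the end of the ledge. Leave the plate lying there flat and still, with the hand clear, and do not disturb the bottle, the brass weight or the cup.

Things in the scene. Friction and masses are not known exactly. Their poses are not given: they have to be found in the camera images.
- ledge: Fixed dark steel ledge on the bench: 142 mm (its x) by 360 mm (its y). Origin at the centre of its underside, on the bench; z up; flat top at z = 60 mm. The ledge's ends are at y = +180 and -180 mm, both open (no stop). Its front side (towards the robot, x = -71 mm) is open too. A white fence 12 mm thick stands along the whole back edge: its working face is at x = +59 mm and its top at z = 78 mm. The ledge may be turned on the bench up to 0.25 rad.
- plate: Loose aluminium plate lying on the ledge, 90 mm (its x) by 140 mm (its y) by 6 mm thick, about 0.2 kg (varies). Origin at the centre of its underside, z up. Each end (y beyond +35 and -35 mm) is a yellow band 35 mm wide over the full width; the middle 70 mm is bare metal. It starts a little away from the fence and slightly askew, wholly on the ledge. Sliding friction only: less than 4 N moves it. It tips off the ledge if it overhangs by half its length.
- scope: Fixed inspection scope on the bench beside one end of the ledge (either end; it decides the direction of the push): white block 90 x 70 x 30 mm with a black ring and a round blue upward-looking lens on top, 44 mm high in all. Origin at the centre of its underside, 45 mm beyond the ledge's end (at y = +225 or -225 mm in the ledge's frame, x = 0).
- supply: Fixed grey supply box, 90 x 70 mm and 44 mm high, with black vents and a red switch on top, at the ledge's other end (45 mm beyond it). Origin at the centre of its underside. Not used.
- bottle: Loose amber bottle, 40 mm diameter, 85 mm high, standing on the bench behind the fence; leave alone. Origin at the centre of its underside.
- weight: Loose brass weight with a knob, 38 mm diameter, 52 mm high, standing on the bench in front of the ledge; leave alone. Origin at the centre of its underside.
- cup: Loose small black cup, 52 mm diameter, 55 mm high, standing on the bench in front of the ledge; leave alone. Origin at the centre of its underside.
Things that resemble listed ones, but are neither listed nor needed, are in the scene too. What is shaped like the scope but orange or pink is not meant. What is shaped like the plate but turquoise is not meant.

How it is judged:
By the outcome, as a careful person would: the job done as asked, in the order asked, and still so for the second after the job is handed in, with the robot touching nothing.
It also fails if it takes over 51 s, if anything falls off the work surface, if the arm or the gripper's body presses on something with over 40 N, if the wrist force passes 120 N, or if a joint passes its speed limit or range.

### The arm

A 7-joint arm with a two-finger parallel gripper is mounted at the origin on the work surface. World frame = base frame: x ahead of the robot, y to its left, z up, the work surface at z = 0. Lengths are in m, angles in rad, forces in N, time in s.
With the tool pointing down it reaches from about 0.425 to 0.925 m from the base axis. Payload 6.8 kg.
Tool frame: the origin (TCP) lies at the very end of the fingers, on their centre line; the grasp point (between the pads) lies 19 mm behind it (r.grip_depth is the distance from the TCP to the grasp point, in m); z points along the fingers, y is the direction in which the jaws open and shut (so a half turn about z gives the same grasp; the last joint's range is limited). The gripper opens to 85 mm and grips with 20 to 120 N. Pads are 22 mm wide; open, the fingers measure 114 mm over their backs; the gripper's body (76 mm by 85 mm) begins 54 mm behind the grasp point. The pads swing forward as they close: fully open they stand 13 mm farther back than shut.
Start: joints at [-1.421, 0.477, 0.022, 1.555, -0.011, 1.109, -0.083], TCP at [0.172, 0.653, 0.231] pointing down, gripper open.
Joint ranges: [-2.96, 2.96], [-0.34, 2.1], [-1.41, 1.46], [0.24, 2.44], [-1.37, 4.51], [0.17, 1.92], [-2.96, 2.96]. Speed limits (rad/s): [2.39, 2.39, 3.14, 3.14, 3.14, 3.14, 3.14].

### API

Orientations are given as a rotation vector (axis times angle).
In Python, from bench import r, grab_frame gives the robot as it stands. The module is installed in compiled form; this text tells all that it offers.
- The arm moves only by the tool play_rows, never from a script. Its argument "increments" is a list of rows, each a list of 7 numbers: the shift along the tool's x, y, z in mm, then the turn, a rotation vector about the tool's x, y, z in rad, then the closure in counts, from 0 (fully open) to 255 (shut). In form: [[tx, ty, tz, rx, ry, rz, claw], ...]. A call has 1 to 5 rows; each row shifts and turns the pose as measured when the row begins, along the tool's axes as they then stand; what a row does not reach is not made up. A row lasts 1/10 s, in which the tool goes at most 50 mm and 8.59 degrees, less where a joint would pass 70% of its speed; a pose out of reach is approached as far as the arm can. A call is refused whole if a number of a shift passes 50 or a number of a turn 0.15, either way. A call with a gripper value outside its range is refused whole. The fingers move at their own pace and stop on an object; "force" is the grip in N (left out, the last holds). Time passes only in rows, so rows that do not move let the fingers close. It gives the time, the measured TCP pose, the force and the opening at its end, in the units of the state.
- r.get_obs(): the state, without advancing time (a new reading comes with each control period).
- grab_frame(name): name is "side" or "top" or "wrist"; returns a dict with "color" (480x640x3 uint8, blue, green, red), "depth" (480x640 float32, m along the optical axis (not along the pixel's ray), 0 where there is no reading), "K" (3x3 intrinsics, pixels), "T" (4x4, takes a point from camera to world coordinates). Camera axes: x right, y up, looking along -z (the intrinsics and any distortion apply to the point x, -y, -z); pixel columns grow to the right and rows downward; lengths in m; the calibration is good to about 2 mm. A picture is of the moment at which its call begins.
- r.hand_in(): hands the job in, once; it reports no verdict.
The state is a dict: "clock": time; "joints": joint angles; "qvel": joint speeds; "tau": joint torques, N m; "tcp_pos": TCP position; "orientation": TCP orientation; "contact_force": force on the tool from outside, world axes, zero at the start; "moment": the same for the moment, N m; "grip_width": finger opening in m.
Only numpy, scipy, OpenCV 4.12 (cv2) and the standard library are available. Lean on these libraries where they do the work, as an engineer would, in place of code of your own. Each camera call takes 0.05 s, during which the arm holds its last target.

## Working session

There is one attempt and no reset: what is moved stays moved. The work goes in short steps, Python scripts to look and compute and a tool call to move; the robot and the scene stay as the last step left them, time stands still between calls to the robot, and variables do not carry over. Pictures are saved under pics/ and viewed, and the job is handed in when it is done.

Besides the shell and the picture viewer there is one more tool, called after "Call:" by a JSON object that holds its "fn" and its "kwargs". play_rows: Moves the arm, as the interface text tells. Its arguments: {"type":"object","properties":{"increments":{"type":"array","items":{"type":"array","items":{"type":"number"}}},"force":{"type":"number"}},"required":["increments"]}

```bash
mkdir -p pics; python3 - <<'E'
from bench import r, grab_frame
import cv2,numpy as np
o=r.get_obs()
print({k:np.round(v,3) for k,v in o.items()})
for n in("side","top","wrist"):
    f=grab_frame(n); cv2.imwrite(f"pics/a_{n}.png",f["color"]); np.savez(f"a_{n}.npz",**f); print(n,f["K"].round(1).tolist(),f["T"].round(3).tolist(),list(f))
E
```

```text
{'clock': np.float64(0.0), 'joints': array([-1.421,  0.478,  0.022,  1.556, -0.012,  1.109, -0.083]), 'qvel': array([ 0.   ,  0.001,  0.002, -0.001, -0.   , -0.002,  0.   ]), 'tau': array([-0.0000e+00, -5.9646e+01,  1.6080e+00, -2.8120e+01,  1.2000e-02,
        9.0000e-03,  0.0000e+00]), 'tcp_pos': array([0.172, 0.652, 0.23 ]), 'orientation': array([-4.040e-01, -3.115e+00,  3.000e-03]), 'contact_force': array([-0.262,  0.344, -0.338]), 'moment': array([-0.034,  0.03 , -0.054]), 'grip_width': np.float64(0.086)}
side [[514.3, 0.0, 316.3], [0.0, 514.3, 231.5], [0.0, 0.0, 1.0]] [[0.716, 0.476, -0.511, 0.174], [-0.698, 0.47, -0.54, -0.428], [-0.017, 0.743, 0.669, 0.635], [0.0, 0.0, 0.0, 1.0]] ['color', 'depth', 'K', 'T']
top [[445.5, 0.0, 319.4], [0.0, 445.5, 241.9], [0.0, 0.0, 1.0]] [[0.029, 0.981, -0.191, 0.428], [-1.0, 0.03, 0.003, 0.039], [0.009, 0.191, 0.982, 0.884], [0.0, 0.0, 0.0, 1.0]] ['color', 'depth', 'K', 'T']
wrist [[380.1, 0.0, 316.5], [0.0, 380.1, 238.9], [0.0, 0.0, 1.0]] [[0.254, -0.918, -0.306, 0.093], [0.967, 0.24, 0.083, 0.674], [-0.003, -0.317, 0.948, 0.373], [0.0, 0.0, 0.0, 1.0]] ['color', 'depth', 'K', 'T']
```

View pics/a_top.png

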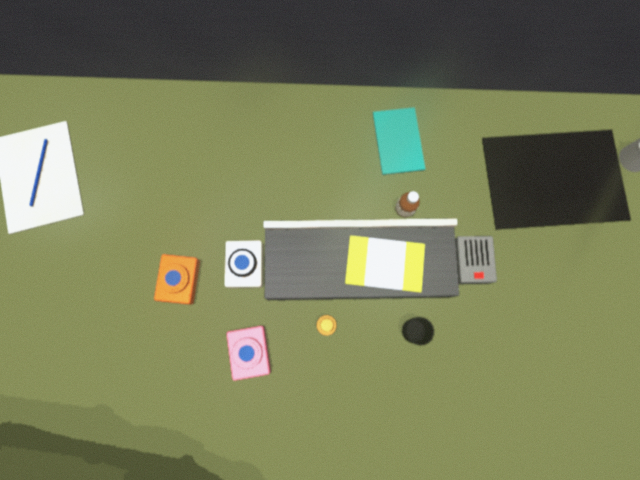

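View pics/a_side.png

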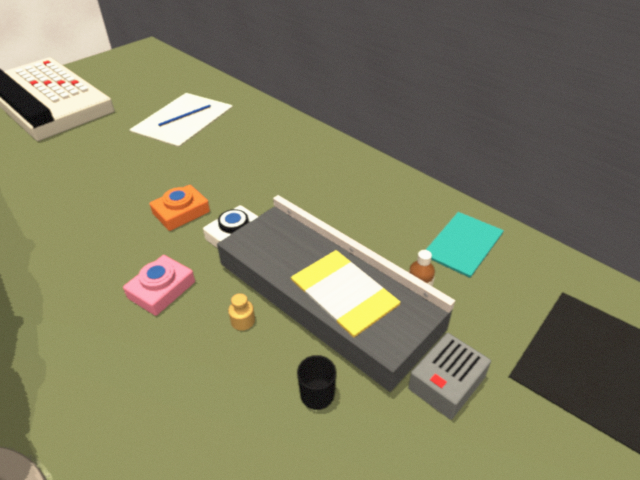

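View pics/a_wrist.png

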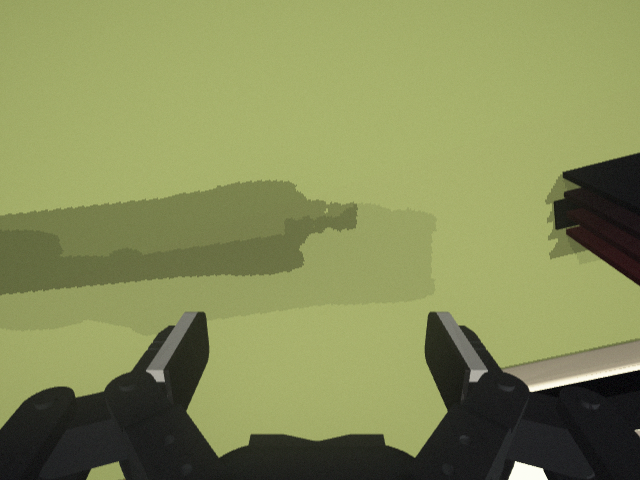

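The top view shows the scope at (242,262), the ledge spanning columns 264–458, and the fence along its upper edge. The plate is at (385,264), the supply box at (477,260), the bottle at (408,200), the weight at (326,325) and the cup at (418,331). So the push goes left in the image (+y). Next I'll measure these positions.

```bash
cat > h.py <<'E'
import numpy as np,cv2
def ray(f,uv):
    K,T=f["K"],f["T"]; uv=np.atleast_2d(np.asarray(uv,float))
    d=np.c_[(uv[:,0]-K[0,2])/K[0,0],-(uv[:,1]-K[1,2])/K[1,1],-np.ones(len(uv))]
    return T[:3,3],d@T[:3,:3].T
def onz(f,uv,z):
    c,d=ray(f,uv); return c+d*((z-c[2])/d[:,2])[:,None]
def tri(fs,uvs):
    A=np.zeros((3,3));b=np.zeros(3);P=[]
    for f,uv in zip(fs,uvs):
        c,d=ray(f,uv);d=d[0]/np.linalg.norm(d[0]);M=np.eye(3)-np.outer(d,d);A+=M;b+=M@c;P.append((M,c))
    p=np.linalg.solve(A,b); return p,[np.linalg.norm(M@(p-c)) for M,c in P]
def yellow(f,box=None):
    h=cv2.cvtColor(f["color"],cv2.COLOR_BGR2HSV)
    m=cv2.inRange(h,(25,140,150),(34,255,255))
    return m
def blobs(m,amin=150):
    cs,_=cv2.findContours(m,cv2.RETR_EXTERNAL,cv2.CHAIN_APPROX_NONE)
    return [c for c in cs if cv2.contourArea(c)>amin]
E
python3 - <<'E'
from h import *
F={n:dict(np.load(f"a_{n}.npz")) for n in("top","side")}
for n in F:
    for c in blobs(yellow(F[n])):
        print(n,cv2.contourArea(c),cv2.minAreaRect(c)[0],cv2.approxPolyDP(c,5,True)[:,0].tolist())
    hs=cv2.cvtColor(F[n]["color"],cv2.COLOR_BGR2HSV)
    print([hs[y,x].tolist() for x,y in ([(358,262),(414,266),(385,264),(326,325),(300,224),(300,260),(300,320)] if n=="top" else [(322,268),(370,310),(345,288),(241,315),(340,235)])])
    for c in blobs(cv2.inRange(hs,(0,0,0),(179,140,95)),1500): print(n,'dark',cv2.contourArea(c),cv2.boundingRect(c),cv2.approxPolyDP(c,4,True)[:,0].tolist())
    for c in blobs(cv2.inRange(hs,(0,0,170),(179,60,255)),300): print(n,'white',cv2.contourArea(c),cv2.boundingRect(c),cv2.approxPolyDP(c,3,True)[:,0].tolist())
E
```

```text
top 701.0 (413.7655334472656, 266.8138122558594) [[408, 243], [404, 289], [419, 291], [423, 245]]
[[30, 138, 245], [30, 143, 245], [105, 4, 247], [28, 124, 242], [45, 2, 244], [35, 12, 123], [34, 88, 148]]
top dark 4380.5 (0, 422, 221, 58) [[0, 425], [1, 450], [3, 445], [80, 456], [89, 465], [103, 462], [125, 468], [124, 479], [220, 479], [187, 455], [168, 458], [21, 424]]
top dark 12105.0 (482, 130, 149, 100) [[612, 131], [483, 138], [495, 228], [629, 220]]
top dark 53343.5 (0, 0, 640, 95) [[0, 0], [2, 74], [639, 94], [639, 0]]
top white 1347.0 (228, 328, 40, 50) [[260, 328], [228, 334], [234, 377], [267, 372], [263, 349], [258, 364], [259, 346], [243, 337], [253, 336], [263, 347]]
top white 1682.0 (224, 240, 38, 48) [[227, 240], [224, 285], [260, 286], [261, 241]]
top white 1823.5 (364, 237, 42, 53) [[369, 237], [364, 285], [401, 289], [405, 241]]
top white 1333.0 (263, 218, 195, 10) [[457, 219], [264, 220], [263, 226], [456, 225]]
top white 7154.0 (0, 121, 84, 113) [[66, 121], [0, 136], [0, 185], [8, 233], [83, 213]]
side 1135.0 (368.5831298828125, 311.1177978515625) [[399, 301], 
[... 1721 characters left out ...]
27) [[217, 219], [203, 227], [205, 237], [214, 245], [229, 235], [218, 227]]
side white 426.5 (220, 205, 38, 22) [[257, 215], [238, 205], [225, 212], [220, 221], [235, 226], [245, 218], [242, 210], [250, 221]]
side white 2155.0 (273, 195, 182, 117) [[273, 198], [275, 205], [285, 211], [288, 208], [292, 216], [341, 246], [350, 246], [355, 254], [381, 265], [385, 272], [412, 289], [426, 291], [430, 299], [446, 310], [451, 308], [454, 299], [431, 283], [423, 282], [279, 195]]
side white 2719.0 (130, 93, 103, 53) [[232, 106], [184, 93], [130, 130], [180, 145]]
side white 9487.5 (0, 0, 111, 123) [[0, 0], [0, 68], [49, 107], [56, 122], [64, 115], [69, 117], [109, 99], [62, 65], [110, 49], [96, 0]]
```

```bash
python3 - <<'E'
import cv2
a=cv2.imread("pics/a_top.png")[180:360,200:510]; cv2.imwrite("pics/b_top.png",cv2.resize(a,(775,450),interpolation=cv2.INTER_CUBIC))
E
```

```text
(no output)
```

View pics/b_top.png

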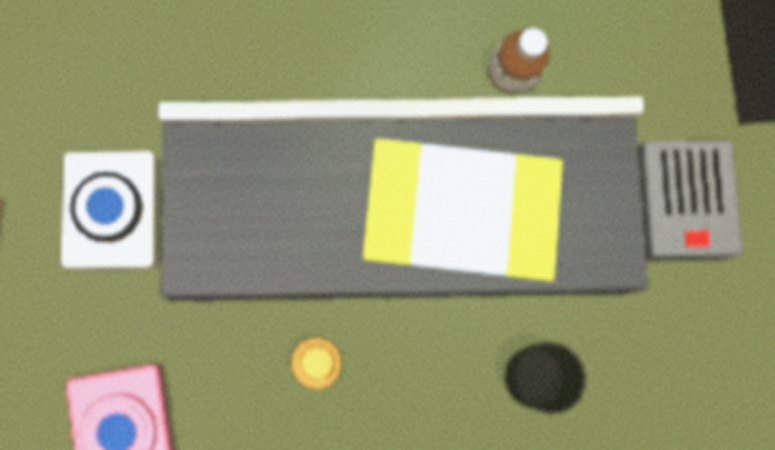

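The zoom shows the scope's white block at left (105,205) with the fence along the top. The plate is turned a few degrees and its edges are clear. Now converting to world coordinates, with heights from two views.

```bash
cat >> h.py <<'E'
def plate_corners(f,roi,z=0.066,vmin=190):
    """bright blob nearest roi centre -> subpixel-ish rectangle on plane z (world xy)"""
    x0,y0,x1,y1=roi; m=np.zeros(f["color"].shape[:2],np.uint8)
    hs=cv2.cvtColor(f["color"],cv2.COLOR_BGR2HSV)
    m[y0:y1,x0:x1]=(hs[y0:y1,x0:x1,2]>vmin)*255
    m=cv2.morphologyEx(m,cv2.MORPH_OPEN,np.ones((3,3)))
    c=max(blobs(m,300),key=cv2.contourArea)
    w=onz(f,c[:,0].astype(float),z)[:,:2]
    r=cv2.minAreaRect((w*1000).astype(np.float32))
    return r,cv2.boxPoints(r),c
def fitline(pts):
    vx,vy,x,y=cv2.fitLine(np.asarray(pts,np.float32),cv2.DIST_HUBER,0,1e-3,1e-4).ravel(); return np.array([x,y]),np.array([vx,vy])
E
python3 - <<'E'
from h import *
F={n:dict(np.load(f"a_{n}.npz")) for n in("top","side")}
t,s=F["top"],F["side"]
# plate corners two views (far band/near band)
r,b,c=plate_corners(t,(300,229,457,300)); print("plate top",r,b.round(1).tolist())
print(cv2.approxPolyDP(c,5,True)[:,0].tolist())
q=cv2.approxPolyDP(c,5,True)[:,0]
side={'a':(334,251),'b':(399,301),'c':(355,334),'d':(291,277)}
# order in top: a = fence/scope corner, b=fence/supply, c=front/supply, d=front/scope
q=q.astype(float)
tl={'a':min(q,key=lambda p:p[0]+p[1]),'b':max(q,key=lambda p:p[0]-p[1]),'c':max(q,key=lambda p:p[0]+p[1]),'d':min(q,key=lambda p:p[0]-p[1])}
for k in 'abcd':
    p,e=tri([t,s],[tl[k],side[k]]); print(k,(p*1000).round(1),np.round(np.array(e)*1000,1))
# fence top
m=[(457,219),(264,220),(263,226),(456,225)]; print("fence",(onz(t,m,.078)*1000).round(1).tolist())
for k,a,b in (("fenceL back",(264,220),(279,195)),("fenceR back",(457,219),(454,299))):
    p,e=tri([t,s],[a,b]); print(k,(p*1000).round(1),np.round(np.array(e)*1000,1))
# edges along gray profiles: ledge front edge, left end
g=cv2.GaussianBlur(cv2.cvtColor(t["color"],cv2.COLOR_BGR2HSV),(3,3),0)
sat=g[:,:,1].astype(float)
row=lambda y:sat[y,255:272].astype(int).tolist()
print([row(y) for y in(235,250,280,292)])
print([sat[y,450:466].astype(int).tolist() for y in(235,285,292)])
print([g[288:306,x,2].astype(int).tolist() for x in(280,320,440)])
print([g[214:234,x,2].astype(int).tolist() for x in(280,320,440)])
# objects
print("weight top",onz(t,[(326.5,325)],.052)*1000,"cup",onz(t,[(418,331)],.055)*1000,"bottle",onz(t,[(413.5,196.5)],.085)*1000,"scope",onz(t,[(242,262)],.044)*1000)
E
```

```text
plate top ((550.923828125, -86.69847869873047), (141.41741943359375, 91.73332214355469), 85.1952896118164) [[499.29998779296875, -153.3000030517578], [590.7000122070312, -161.0], [602.5999755859375, -20.100000381469727], [511.1000061035156, -12.399999618530273]]
[[350, 236], [346, 283], [421, 290], [424, 244]]
a [599.6 -20.4  63.9] [1.4 1.4]
b [ 588.9 -159.5   66.2] [0.5 0.5]
c [ 502.9 -153.1   64.1] [0.5 0.5]
d [511.4 -14.8  66. ] [0.6 0.6]
fence [[636.4, -219.4, 78.0], [623.2, 140.2, 78.0], [611.7, 141.4, 78.0], [624.8, -217.2, 78.0]]
fenceL back [623.7 140.7  74.9] [0.2 0.2]
fenceR back [ 635.4 -218.3   80.5] [0.4 0.4]
[[86, 86, 86, 86, 86, 86, 85, 85, 81, 65, 38, 17, 10, 11, 10, 9, 9], [5, 5, 5, 5, 4, 9, 23, 42, 54, 46, 25, 11, 8, 8, 8, 9, 10], [4, 4, 5, 4, 5, 15, 33, 49, 54, 42, 21, 11, 9, 8, 6, 8, 9], [87, 85, 84, 85, 85, 85, 86, 85, 75, 51, 24, 11, 7, 6, 6, 6, 7]]
[[14, 13, 15, 22, 42, 68, 83, 82, 75, 72, 71, 71, 72, 71, 69, 70], [15, 14, 13, 13, 14, 14, 16, 26, 47, 70, 82, 85, 86, 86, 86, 88], [13, 13, 12, 11, 13, 15, 14, 18, 39, 68, 87, 92, 91, 90, 90, 92]]
[[126, 125, 125, 126, 126, 127, 127, 126, 121, 108, 91, 87, 103, 127, 142, 146, 146, 146], [125, 126, 127, 126, 125, 126, 128, 126, 116, 99, 89, 100, 123, 140, 147, 147, 148, 148], [119, 118, 118, 118, 117, 116, 108, 95, 85, 94, 118, 138, 146, 147, 148, 147, 148, 149]]
[[147, 147, 148, 148, 146, 152, 178, 215, 239, 245, 245, 244, 233, 200, 156, 127, 121, 121, 120, 117], [149, 149, 150, 150, 154, 174, 206, 231, 242, 244, 243, 235, 209, 169, 136, 122, 122, 122, 122, 123], [148, 149, 149, 157, 184, 220, 240, 245, 246, 244, 232, 199, 154, 123, 113, 112, 113, 114, 113, 113]]
weight top [[435.05824368  18.40587242  52.        ]] cup [[ 429.15761024 -149.0021944    55.        ]] bottle [[ 675.3217692  -137.00303644   85.        ]] scope [[548.08518649 181.85538673  44.        ]]
```

```bash
cat >> h.py <<'E'
from scipy.spatial.transform import Rotation as Ro
def ledge():
    L=np.load("ledge.npz"); return L["c"],L["ex"],L["ey"]
def toL(p):
    c,ex,ey=ledge(); d=np.atleast_2d(p)[:,:2]-c; return np.c_[d@ex,d@ey]
def toW(x,y):
    c,ex,ey=ledge(); return c+x*ex+y*ey
def go(r,x,y,z,way=None):
    """print tool-frame shift (mm) and turn to reach ledge x,y mm, z mm, jaws along ledge y"""
    o=r.get_obs(); R=Ro.from_rotvec(o["orientation"]); c,ex,ey=ledge(); p=o["tcp_pos"]*1000
    tgt=np.array([*toW(x,y),z]) if way is None else np.array(way,float)
    D=np.c_[-np.r_[ex,0],np.r_[ey,0],[0,0,-1]]
    print("t",o["clock"].round(2),"L",toL(p[:2]).round(1),"z",p[2].round(1),"F",o["contact_force"].round(1),"shift",R.inv().apply(tgt-p).round(1),"turn",(R.inv()*Ro.from_matrix(D)).as_rotvec().round(3))
E
python3 - <<'E'
from h import *
t=dict(np.load("a_top.npz"))
fb=onz(t,[(280,220.5),(320,219.7),(440,218.35)],.078)[:,:2]*1000
print(fb.round(1).tolist())
ends=onz(t,[(264,220),(457,219)],.078)[:,:2]*1000
e1=onz(t,[(264.7,235),(264.1,292)],.06)[:,:2]*1000
e0=onz(t,[(454.3,235),(458.2,285),(458.3,292)],.06)[:,:2]*1000
fr=onz(t,[(280,297.2),(320,296.6),(440,294.6)],.06)[:,:2]*1000
print(e1.round(1).tolist(),e0.round(1).tolist(),"front",fr.round(1).tolist())
p,v=fitline(np.r_[fb,ends]); p2,v2=fitline(fr)
v*=np.sign(v[1]); v2*=np.sign(v2[1]); print("yaw",np.arctan2(-v[0],v[1]),np.arctan2(-v2[0],v2[1]))
a=(np.arctan2(-v[0],v[1])+np.arctan2(-v2[0],v2[1]))/2
ex=np.array([np.cos(a),np.sin(a)]);ey=np.array([-ex[1],ex[0]])
xb=p@ex-71; xf=p2@ex+71; yend=[q@ey for q in np.r_[e1,ends[:1]]]; y0=[q@ey for q in np.r_[e0,ends[1:]]]
sc=onz(t,[(242,262)],.044)[0,:2]*1000
print("x from back/front",xb,xf,"y ends",np.round(yend,1),np.round(y0,1),"scope",sc@ey-45)
cx=xb*.5+xf*.5; cy=(np.mean(yend)-180+np.mean(y0)+180)/2
np.savez("ledge.npz",c=cx*ex+cy*ey,ex=ex,ey=ey)
print("c",cx*ex+cy*ey,cy+180)
r_,b,_=plate_corners(t,(300,229,457,300)); print("plate L",toL(r_[0]).round(1),toL(b).round(1).tolist())
from bench import r
go(r,-84,-50,120); go(r,0,0,0,(430,330,200))
E
```

```text
[[623.2, 110.4], [627.0, 36.2], [636.7, -187.6]]
[[598.5, 139.6], [491.3, 135.0]] [[609.7, -219.1], [515.0, -223.6], [502.1, -223.4]] front [[482.7, 105.4], [486.0, 31.9], [496.3, -189.4]]
yaw 0.040117934 0.046123464
x from back/front 556.66205 558.1184 y ends [113.6 113.7 113.2] [-245.2 -245.6 -244.8 -246.6] scope 113.05985440761575
c [559.71783974 -41.92551109] 113.9855173026479
plate L [[-10.7 -44.4]] [[-65.2, -108.7], [25.8, -120.3], [43.7, 20.0], [-47.3, 31.6]]Traceback (most recent call last):
  File "<stdin>", line 22, in <module>
  File "h.py", line 44, in go
    print("t",o["clock"].round(2),"L",toL(p[:2]).round(1),"z",p[2].round(1),"F",o["contact_force"].round(1),"shift",R.inv().apply(tgt-p).round(1),"turn",(R.inv()*Ro.from_matrix(D)).as_rotvec().round(3))
              ^^^^^^^^^^^^^^^^
AttributeError: 'float' object has no attribute 'round'
```

```bash
sed -i 's/o\["clock"\].round(2)/round(float(o["clock"]),2)/' h.py; cat >go.py <<'E'
import sys
from h import *
from bench import r
a=list(map(float,sys.argv[1:4])); go(r,*a)
E
python3 go.py -86 -50 120; python3 -c "
from h import *
from bench import r
go(r,0,0,0,(430,330,200))"
```

```text
t 0.15 L [[-357.4  710.3]] z 230.5 F [ 0.5 -0.1  0.5] shift [-484.6 -645.5  111.5] turn [-0.001 -0.    -0.301]
t 0.15 L [[-357.4  710.3]] z 230.5 F [ 0.5 -0.1  0.5] shift [-331.6 -245.8   30.9] turn [-0.001 -0.    -0.301]
```

Call:
{"fn": "play_rows", "kwargs": {"increments": [[-40, -28, 0, 0, 0, 0, 255], [-40, -28, 0, 0, 0, 0, 255], [-40, -28, 0, 0, 0, 0, 255], [-40, -28, 0, 0, 0, 0, 255], [-40, -28, 0, 0, 0, 0, 255]]}}

```text
clock: 0.65
tcp_pos: [0.3261, 0.4668, 0.2274]
orientation: [-0.378, -3.114, 0.002]
contact_force: [0.7, 0.7, 0.6]
grip_width: 0.0125
```

Call:
{"fn": "play_rows", "kwargs": {"increments": [[-40, -30, 0, 0, 0, 0, 255], [-40, -30, 0, 0, 0, 0, 255], [-20, -40, 0, 0, 0, 0, 255], [0, -40, 0, 0, 0, -0.15, 255], [0, -40, 0, 0, 0, -0.15, 255]]}}

```text
clock: 1.15
tcp_pos: [0.39, 0.2597, 0.2266]
orientation: [0.092, -3.137, 0.003]
contact_force: [0.1, 1.0, 0.3]
grip_width: -0.0001
```

```bash
python3 go.py -86 -50 120
```

```text
t 1.15 L [[-156.5  308.6]] z 226.6 F [0.1 1.  0.3] shift [ -65.2 -359.5  107. ] turn [-0.002 -0.003  0.016]
```

Call:
{"fn": "play_rows", "kwargs": {"increments": [[-10, -45, 5, 0, 0, 0, 255], [-10, -45, 5, 0, 0, 0, 255], [-10, -45, 5, 0, 0, 0, 255], [-10, -45, 5, 0, 0, 0, 255], [-10, -45, 5, 0, 0, 0, 255]]}}

```text
clock: 1.65
tcp_pos: [0.4533, 0.0302, 0.2018]
orientation: [0.107, -3.139, -0.002]
contact_force: [0.4, 0.0, -0.1]
grip_width: 0.0001
```

Call:
{"fn": "play_rows", "kwargs": {"increments": [[-8, -45, 5, 0, 0, 0, 255], [-4, -45, 5, 0, 0, 0, 255], [0, -30, 5, 0, 0, 0, 255], [0, 0, 0, 0, 0, 0, 255], [0, 0, 0, 0, 0, 0, 255]]}}

```text
clock: 2.15
tcp_pos: [0.4733, -0.1009, 0.186]
orientation: [0.09, -3.14, 0.002]
contact_force: [-0.7, 0.7, -0.2]
grip_width: 0.0002
```

```bash
python3 go.py -86 -60 120;python3 - <<'E'
from bench import r, grab_frame
import cv2,numpy as np
for n in ["wrist"]:
    f=grab_frame(n); cv2.imwrite(f"pics/c_{n}.png",f["color"]); np.savez(f"c_{n}.npz",**f)
E
```

```text
t 2.15 L [[-88.9 -55.2]] z 186.0 F [-0.7  0.7 -0.2] shift [-2.9 -4.7 66. ] turn [-0.001 -0.     0.014]
```

View pics/c_wrist.png

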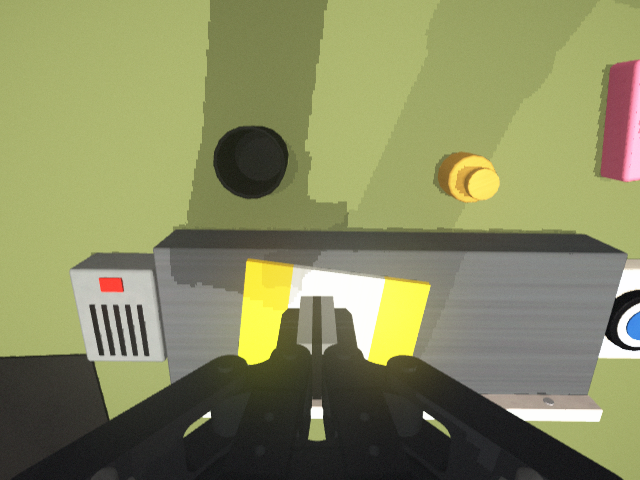

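Call:
{"fn": "play_rows", "kwargs": {"increments": [[-12, -2, 40, 0, 0, 0.014, 255], [0, 0, 40, 0, 0, 0, 255], [0, 0, 25, 0, 0, 0, 255], [0, 0, 0, 0, 0, 0, 255], [0, 0, 0, 0, 0, 0, 255]]}}

```text
clock: 2.7
tcp_pos: [0.4893, -0.0939, 0.0804]
orientation: [-0.086, 3.134, 0.004]
contact_force: [0.1, 0.3, 0.7]
grip_width: 0.0003
```

```bash
python3 go.py -76 -55 66
```

```text
t 2.7 L [[-72.6 -48.9]] z 80.4 F [0.1 0.3 0.7] shift [ 3.6 -6.1 14.3] turn [0.002 0.006 0.012]
```

Call:
{"fn": "play_rows", "kwargs": {"increments": [[4, -6, 8, 0, 0, 0.01, 255], [0, 0, 4, 0, 0, 0, 255], [0, 0, 3, 0, 0, 0, 255], [0, 0, 2, 0, 0, 0, 255], [0, 0, 0, 0, 0, 0, 255]]}}

```text
clock: 3.2
tcp_pos: [0.4883, -0.0995, 0.0663]
orientation: [-0.072, 3.128, 0.005]
contact_force: [-0.3, 0.1, 0.4]
grip_width: -0.0
```

```bash
python3 go.py -76 -55 62.5
```

```text
t 3.2 L [[-73.8 -54.5]] z 66.3 F [-0.3  0.1  0.4] shift [ 2.3 -0.5  3.7] turn [0.003 0.013 0.003]
```

Call:
{"fn": "play_rows", "kwargs": {"increments": [[2, 0, 2, 0, 0.012, 0, 255], [0, 0, 1.5, 0, 0, 0, 255], [0, 0, 0, 0, 0, 0, 255]]}}

```text
clock: 3.5
tcp_pos: [0.4867, -0.0997, 0.0629]
orientation: [-0.072, 3.14, 0.004]
contact_force: [0.5, 0.1, -0.7]
grip_width: -0.0002
```

```bash
python3 go.py -76 -55 62.5
```

```text
t 3.5 L [[-75.5 -54.5]] z 62.9 F [ 0.5  0.1 -0.7] shift [ 0.5 -0.5  0.4] turn [0.003 0.001 0.003]
```

Call:
{"fn": "play_rows", "kwargs": {"increments": [[-4, 0, 0.4, 0, 0, 0, 255], [-4, 0, 0, 0, 0, 0, 255], [-4, 0, 0, 0, 0, 0, 255], [-4, 0, 0, 0, 0, 0, 255], [0, 0, 0, 0, 0, 0, 255]]}}

```text
clock: 4.0
tcp_pos: [0.5034, -0.099, 0.0623]
orientation: [0.072, -3.14, -0.004]
contact_force: [0.7, 0.1, 0.8]
grip_width: 0.0001
```

```bash
python3 go.py -42 -55 62.5
```

```text
t 4.0 L [[-58.8 -54.6]] z 62.3 F [0.7 0.1 0.8] shift [-16.8  -0.5  -0.3] turn [ 0.003 -0.001  0.003]
```

```bash
cat > look.py <<'E'
import sys
from bench import r, grab_frame
from h import *
tag=sys.argv[1]
f=grab_frame("top"); s=grab_frame("side")
a=cv2.resize(f["color"][190:320,210:500],(800,359),interpolation=cv2.INTER_CUBIC); b=cv2.resize(s["color"][180:400,190:480],(316,240),interpolation=cv2.INTER_CUBIC)
im=np.zeros((599,800,3),np.uint8); im[:359]=a; im[359:,:316]=b; cv2.imwrite(f"pics/{tag}.png",im)
np.savez(f"{tag}_top.npz",**f); np.savez(f"{tag}_side.npz",**s)
E
python3 look.py d
```

```text
(no output)
```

View pics/d.png

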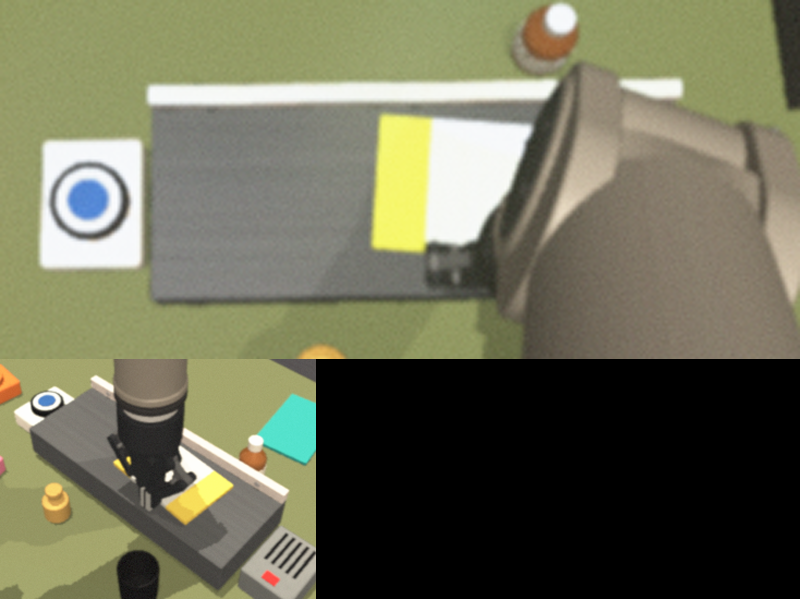

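The plate is moving ahead of the fingers and squaring up; its yellow end edge is at about (378,180) in the crop. Continuing the push.

Call:
{"fn": "play_rows", "kwargs": {"increments": [[-4, 0, 0, 0, 0, 0, 255], [-4, 0, 0, 0, 0, 0, 255], [-4, 0, 0, 0, 0, 0, 255], [0, 0, 0, 0, 0, 0, 255]]}}

```text
clock: 4.5
tcp_pos: [0.5153, -0.0986, 0.0622]
orientation: [0.071, -3.139, -0.005]
contact_force: [-0.0, 0.1, -0.4]
grip_width: -0.0002
```

```bash
python3 go.py -42 -55 62.5
```

```text
t 4.5 L [[-46.8 -54.7]] z 62.2 F [-0.   0.1 -0.4] shift [-4.8 -0.3 -0.4] turn [ 0.003 -0.002  0.002]
```

Call:
{"fn": "play_rows", "kwargs": {"increments": [[-2, 0, 0, 0, 0, 0, 255], [-2, 0, 0, 0, 0, 0, 255]]}}

```text
clock: 4.7
tcp_pos: [0.5184, -0.099, 0.062]
orientation: [0.07, -3.137, -0.004]
contact_force: [-3.2, -0.4, 2.4]
grip_width: -0.0001
```

Call:
{"fn": "play_rows", "kwargs": {"increments": [[-1.5, 0, 0, 0, 0, 0, 255], [0, 0, 0, 0, 0, 0, 255]]}}

```text
clock: 4.9
tcp_pos: [0.5188, -0.099, 0.0618]
orientation: [0.07, -3.135, -0.005]
contact_force: [-1.2, 0.7, 0.8]
grip_width: -0.0001
```

```bash
python3 go.py -42 -55 62.5
```

```text
t 4.9 L [[-43.3 -55.3]] z 61.8 F [-1.2  0.7  0.8] shift [-1.3  0.3 -0.7] turn [ 0.003 -0.006  0.001]
```

Call:
{"fn": "play_rows", "kwargs": {"increments": [[-4, 0, -0.3, 0, 0, 0, 255], [-4, 0, 0, 0, 0, 0, 255]]}}

```text
clock: 5.1
tcp_pos: [0.519, -0.0989, 0.0607]
orientation: [0.067, -3.119, -0.008]
contact_force: [-12.8, -1.5, 10.1]
grip_width: -0.0003
```

```bash
python3 go.py -42 -55 62.5; python3 look.py e
```

```text
t 5.1 L [[-43.2 -55.2]] z 60.7 F [-12.8  -1.5  10.1] shift [-1.1  0.2 -1.8] turn [ 0.006 -0.022 -0.   ]
```

View pics/e.png

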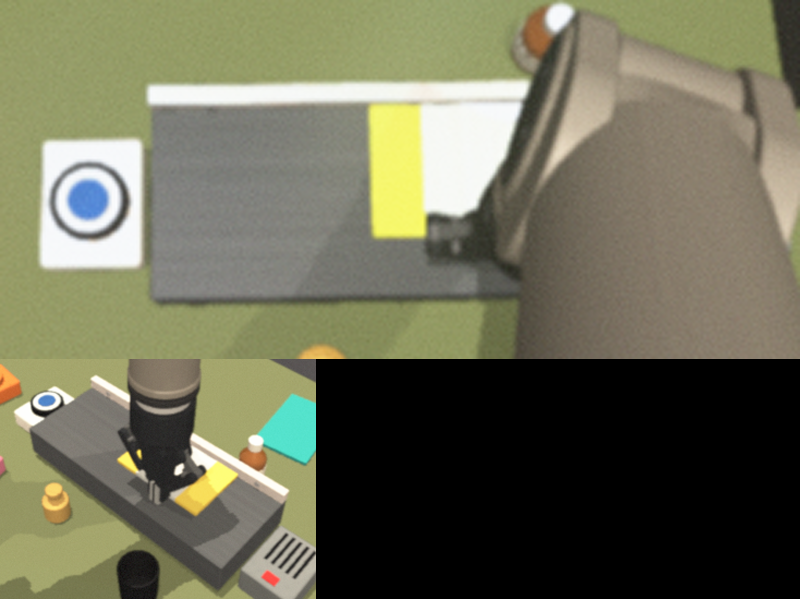

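The plate's long side now touches the fence, with its yellow end edge at crop (370,170), and it resists about 13 N without moving. Next I back off and go round to the supply-side end.

Call:
{"fn": "play_rows", "kwargs": {"increments": [[8, 0, -3, 0, 0.02, 0, 255], [0, 0, -20, 0, 0, 0, 255], [0, 0, -20, 0, 0, 0, 255], [0, -20, -10, 0, 0, 0, 255], [0, -30, 0, 0, 0, 0, 255]]}}

```text
clock: 5.7
tcp_pos: [0.5186, -0.1446, 0.1159]
orientation: [0.081, -3.102, -0.011]
contact_force: [1.8, -0.2, -0.5]
grip_width: -0.0004
```

```bash
python3 go.py 8 -148 110;python3 look.py f
```

```text
t 5.7 L [[ -45.5 -100.8]] z 115.9 F [ 1.8 -0.2 -0.5] shift [-53.2 -47.7   3.4] turn [ 0.008 -0.039  0.009]
```

View pics/f.png

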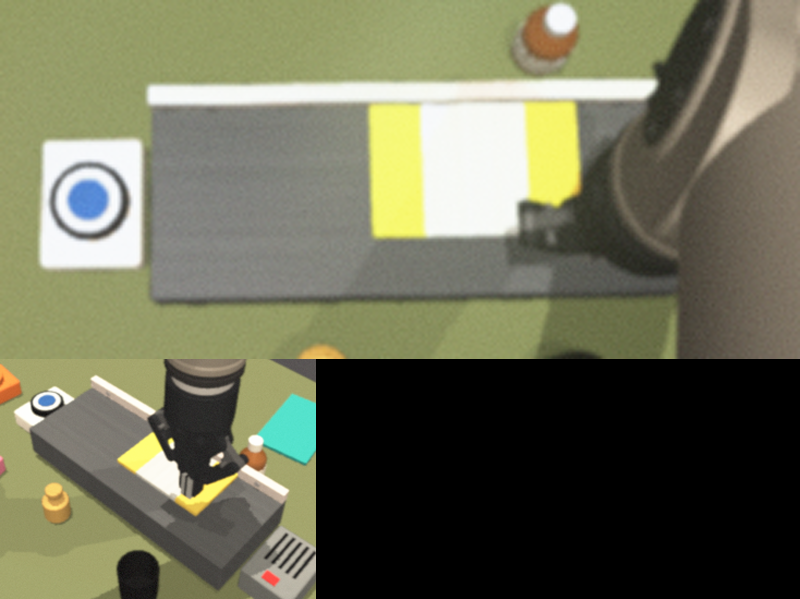

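```bash
python3 - <<'E'
from h import *
f=dict(np.load("f_top.npz"))
g=cv2.cvtColor(f["color"],cv2.COLOR_BGR2GRAY).astype(float)
for row in (235,245,255,265):
    p=g[row,335:356]; i=np.argmax(np.diff(p)); lvl=(p[:5].mean()+p[-3:].mean())/2
    j=np.where((p[:-1]<lvl)&(p[1:]>=lvl))[0][0]; u=335+j+(lvl-p[j])/(p[j+1]-p[j])
    print(row,u,toL(onz(f,[(u,row)],.066)[:,:2]*1000).round(1))
E
```

```text
235 343.3601449275362 [[43.5 31.5]]
245 343.56904761904764 [[24.4 31.6]]
255 343.98083333333335 [[ 5.5 31.3]]
265 344.27 [[-13.3  31.2]]
```

Call:
{"fn": "play_rows", "kwargs": {"increments": [[-26, -25, 0, 0, -0.04, 0, 255], [-26, -25, 0, 0, 0, 0, 255], [0, 0, 0, 0, 0, 0, 255]]}}

```text
clock: 6.1
tcp_pos: [0.5754, -0.1969, 0.1149]
orientation: [-0.072, 3.135, 0.009]
contact_force: [0.5, -0.0, 0.2]
grip_width: 0.0
```

```bash
python3 go.py 8 -146 80
```

```text
t 6.1 L [[   9.  -155.5]] z 114.9 F [ 0.5 -0.   0.2] shift [ 1.2  9.3 34.9] turn [0.005 0.006 0.003]
```

Call:
{"fn": "play_rows", "kwargs": {"increments": [[-5, 15, 20, 0, 0, 0, 255], [0, 0, 18, 0, 0, 0, 255], [0, 0, 8, 0, 0, 0, 255], [0, 0, 0, 0, 0, 0, 255]]}}

```text
clock: 6.5
tcp_pos: [0.5819, -0.178, 0.0679]
orientation: [-0.073, 3.133, 0.01]
contact_force: [0.1, 0.3, 0.7]
grip_width: 0.0
```

```bash
python3 go.py 14 -140 62.3
```

```text
t 6.5 L [[  16.3 -136.9]] z 67.9 F [0.1 0.3 0.7] shift [ 2.4 -3.1  5.6] turn [0.007 0.008 0.004]
```

Call:
{"fn": "play_rows", "kwargs": {"increments": [[2, 0, 5, 0.006, 0.008, 0.004, 255], [0, 0, 0.5, 0, 0, 0, 255], [0, 6, 0, 0, 0, 0, 255], [0, 8, 0, 0, 0, 0, 255], [0, 8, 0, 0, 0, 0, 255]]}}

```text
clock: 7.0
tcp_pos: [0.5796, -0.1555, 0.0643]
orientation: [-0.064, 3.138, -0.001]
contact_force: [0.0, -0.7, -0.0]
grip_width: 0.0004
```

```bash
python3 go.py 14 61 62.3
```

```text
t 7.0 L [[  15.  -114.3]] z 64.3 F [ 0.  -0.7 -0. ] shift [  1.4 175.3   1.9] turn [-0.001  0.003 -0.002]
```

Call:
{"fn": "play_rows", "kwargs": {"increments": [[0, -2, 1.8, 0, 0, 0, 255], [0, 0, 0.3, 0, 0, 0, 255], [0, 0, 0, 0, 0, 0, 255]]}}

```text
clock: 7.3
tcp_pos: [0.5803, -0.1552, 0.0626]
orientation: [-0.068, 3.137, 0.0]
contact_force: [-0.3, 0.4, 0.5]
grip_width: 0.0002
```

```bash
python3 go.py 14 61 62.3; python3 look.py g
```

```text
t 7.3 L [[  15.6 -114.1]] z 62.6 F [-0.3  0.4  0.5] shift [  1.5 175.1   0.3] turn [0.    0.003 0.001]
```

View pics/g.png

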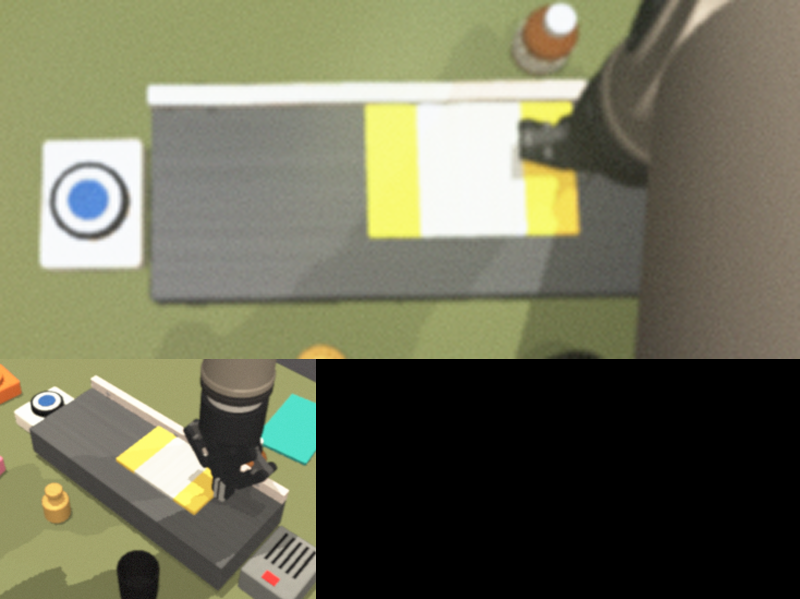

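The plate has moved slightly, its leading edge now at crop x≈366, and it is still along the fence. Pushing on.

Call:
{"fn": "play_rows", "kwargs": {"increments": [[1, 7, 0.2, 0, 0, 0, 255], [0, 8, 0, 0, 0, 0, 255], [0, 8, 0, 0, 0, 0, 255], [0, 8, 0, 0, 0, 0, 255], [0, 8, 0, 0, 0, 0, 255]]}}

```text
clock: 7.9
tcp_pos: [0.5773, -0.1163, 0.0626]
orientation: [-0.063, 3.137, -0.003]
contact_force: [0.6, -1.3, 0.4]
grip_width: 0.0
```

```bash
python3 go.py 14 61 62.3
```

```text
t 7.9 L [[ 14.3 -75.1]] z 62.6 F [ 0.6 -1.3  0.4] shift [  0.8 136.1  -0. ] turn [-0.002  0.004 -0.003]
```

Call:
{"fn": "play_rows", "kwargs": {"increments": [[0, 8, 0.2, 0, 0, 0, 255], [0, 8, 0, 0, 0, 0, 255], [0, 8, 0, 0, 0, 0, 255], [0, 8, 0, 0, 0, 0, 255], [0, 8, 0, 0, 0, 0, 255]]}}

```text
clock: 8.4
tcp_pos: [0.5756, -0.0721, 0.0625]
orientation: [-0.064, 3.136, -0.003]
contact_force: [1.2, -1.1, 1.3]
grip_width: -0.0002
```

```bash
python3 go.py 14 61 62.3; python3 look.py h1
```

```text
t 8.4 L [[ 14.6 -30.9]] z 62.5 F [ 1.2 -1.1  1.3] shift [ 0.8 91.9 -0. ] turn [-0.002  0.004 -0.002]
```

View pics/h1.png

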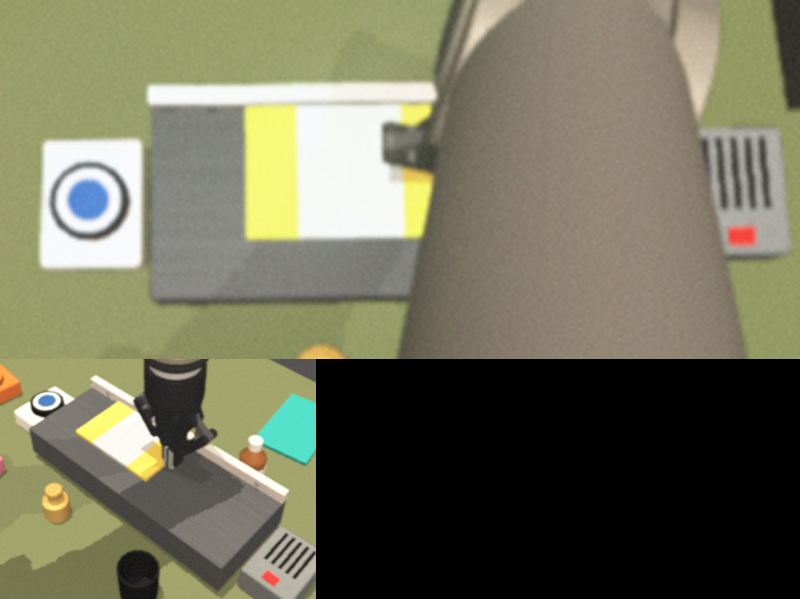

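The plate slides cleanly along the fence, with its leading edge at crop x≈245 and the ledge end at 151. Now measuring the leading edge against the ledge end.

```bash
cat > edge.py <<'E'
import sys
from h import *
f=dict(np.load(sys.argv[1]+"_top.npz")); lo,hi=int(sys.argv[2]),int(sys.argv[3])
hs=cv2.cvtColor(f["color"],cv2.COLOR_BGR2HSV).astype(float)
g=hs[:,:,1]   # saturation: yellow high, metal/ledge low
out=[]
for row in (232,240,248,256,264,270):
    p=g[row,lo:hi]; lvl=(p.max()+p.min())/2
    up=np.where((p[:-1]<lvl)&(p[1:]>=lvl))[0]; dn=np.where((p[:-1]>=lvl)&(p[1:]<lvl))[0]
    for j,nm in [(up[-1],"lead"),(dn[-1],"band")]:
        u=lo+j+(lvl-p[j])/(p[j+1]-p[j]); print(row,nm,round(u,2),toL(onz(f,[(u,row)],.066)[:,:2]*1000).round(1).tolist()[0])
E
python3 edge.py h1 285 335
```

```text
232 lead 297.71 [50.3, 117.1]
232 band 316.72 [49.9, 81.5]
240 lead 298.07 [35.0, 116.5]
240 band 316.75 [34.6, 81.6]
248 lead 298.04 [19.8, 116.7]
248 band 317.04 [19.3, 81.3]
256 lead 297.98 [4.7, 116.8]
256 band 317.25 [4.2, 81.0]
264 lead 298.04 [-10.3, 116.8]
264 band 317.56 [-10.8, 80.7]
270 lead 298.0 [-21.5, 116.9]
270 band 317.49 [-21.9, 80.9]
```

Call:
{"fn": "play_rows", "kwargs": {"increments": [[0, 8, 0.2, 0, 0, 0, 255], [0, 8, 0, 0, 0, 0, 255], [0, 8, 0, 0, 0, 0, 255], [0, 8, 0, 0, 0, 0, 255], [0, 8, 0, 0, 0, 0, 255]]}}

```text
clock: 9.0
tcp_pos: [0.5738, -0.0298, 0.0621]
orientation: [-0.063, 3.137, -0.004]
contact_force: [-0.0, -1.4, 0.9]
grip_width: 0.0003
```

Call:
{"fn": "play_rows", "kwargs": {"increments": [[0, 8, 0.2, 0, 0, 0, 255], [0, 8, 0, 0, 0, 0, 255], [0, 8, 0, 0, 0, 0, 255], [0, 4, 0, 0, 0, 0, 255], [0, 0, 0, 0, 0, 0, 255]]}}

```text
clock: 9.5
tcp_pos: [0.5724, 0.0028, 0.0618]
orientation: [-0.067, 3.137, -0.003]
contact_force: [-0.0, -1.5, 1.0]
grip_width: 0.0
```

```bash
python3 go.py 14 68.4 62.3; python3 look.py h2; python3 edge.py h2 228 295
```

```text
t 9.5 L [[14.6 44.2]] z 61.8 F [-0.  -1.5  1. ] shift [ 0.6 24.2 -0.6] turn [-0.002  0.004 -0.   ]Traceback (most recent call last):
  File "edge.py", line 10, in <module>
    for j,nm in [(up[-1],"lead"),(dn[-1],"band")]:
                  ~~^^^^
IndexError: index -1 is out of bounds for axis 0 with size 0
```

View pics/h2.png

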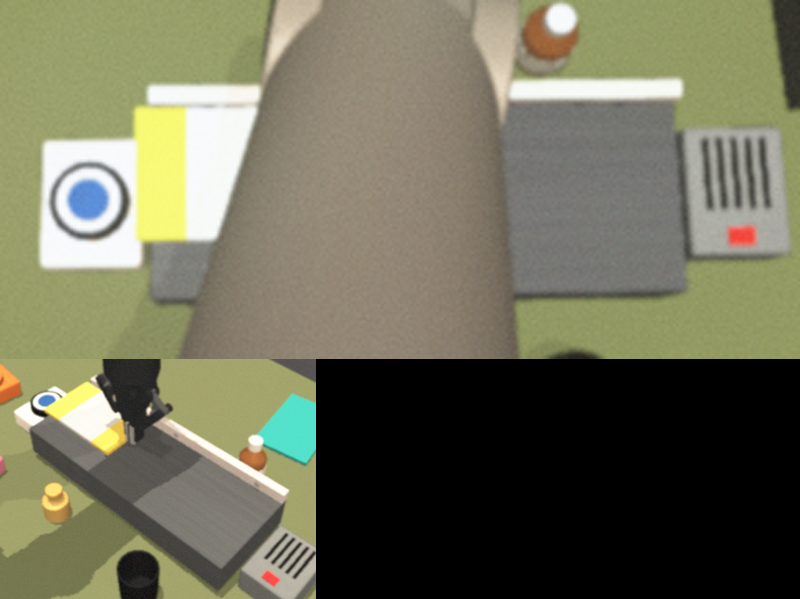

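The plate's end is now just past the ledge end: leading edge at crop x≈135, band edge at 186, ledge end at 151. I'll measure the band boundary precisely.

```bash
cat > band.py <<'E'
import sys
from h import *
f=dict(np.load(sys.argv[1]+"_top.npz")); lo,hi=int(sys.argv[2]),int(sys.argv[3])
g=cv2.cvtColor(f["color"],cv2.COLOR_BGR2HSV)[:,:,1].astype(float)
for row in (234,240,248,256,264,270):
    p=g[row,lo:hi]; lvl=(p[:3].mean()+p[-3:].mean())/2; j=np.where((p[:-1]>=lvl)&(p[1:]<lvl))[0][-1]
    u=lo+j+(lvl-p[j])/(p[j+1]-p[j]); print(row,round(u,2),toL(onz(f,[(u,row)],.066)[:,:2]*1000).round(1).tolist()[0])
E
python3 band.py h2 268 288; python3 -c "
from h import *
f=dict(np.load('h2_top.npz'));h=cv2.cvtColor(f['color'],cv2.COLOR_BGR2HSV)
for row in (282,288,293):
  p=h[row,255:275,1].astype(float); print(p.astype(int).tolist()); lvl=(p.max()+p[-5:].mean())/2; j=np.where((p[:-1]>=lvl)&(p[1:]<lvl))[0][-1]; u=255+j+(lvl-p[j])/(p[j+1]-p[j]); print(row,u,toL(onz(f,[(u,row)],.06)[:,:2]*1000).round(1))
p=h[224,255:275,2].astype(float);print(p.astype(int).tolist(), toL(onz(f,[(263.8,224)],.078)[:,:2]*1000))
"
```

```text
234 276.72 [46.9, 156.5]
240 276.72 [35.5, 156.4]
248 276.79 [20.3, 156.3]
256 276.75 [5.2, 156.3]
264 276.78 [-9.8, 156.1]
270 276.84 [-21.0, 156.0]
[3, 3, 3, 3, 1, 6, 33, 52, 59, 40, 18, 11, 13, 11, 15, 13, 11, 13, 12, 10]
282 264.2090909090909 [[-42.2 179.7]]
[72, 73, 75, 73, 77, 76, 81, 82, 82, 54, 21, 9, 9, 11, 10, 10, 18, 14, 14, 12]
288 264.1878787878788 [[-53.3 179.7]]
[81, 88, 83, 83, 84, 81, 83, 81, 83, 47, 19, 10, 6, 8, 10, 12, 12, 10, 14, 12]
293 263.9166666666667 [[-62.5 180.1]]
[167, 159, 160, 164, 163, 164, 162, 164, 211, 245, 250, 250, 250, 249, 250, 250, 250, 250, 249, 250] [[ 63.62302621 179.48575106]]
```

Call:
{"fn": "play_rows", "kwargs": {"increments": [[0, 6, -0.5, 0, 0, 0, 255], [0, 6, 0, 0, 0, 0, 255], [0, 5, 0, 0, 0, 0, 255], [0, 3, 0, 0, 0, 0, 255], [0, 0, 0, 0, 0, 0, 255]]}}

```text
clock: 10.1
tcp_pos: [0.5713, 0.0227, 0.0622]
orientation: [-0.063, 3.137, -0.003]
contact_force: [-0.4, -1.2, 0.3]
grip_width: -0.0
```

```bash
python3 go.py 14 68.4 62.3; python3 look.py h3; python3 band.py h3 253 275
```

```text
t 10.1 L [[14.3 64.1]] z 62.2 F [-0.4 -1.2  0.3] shift [ 0.4  4.3 -0.1] turn [-0.002  0.004 -0.003]
234 266.09 [47.2, 176.4]
240 266.1 [35.7, 176.3]
248 266.1 [20.5, 176.1]
256 266.12 [5.4, 176.0]
264 265.5 [-9.6, 177.0]
270 265.3 [-20.7, 177.2]
```

View pics/h3.png

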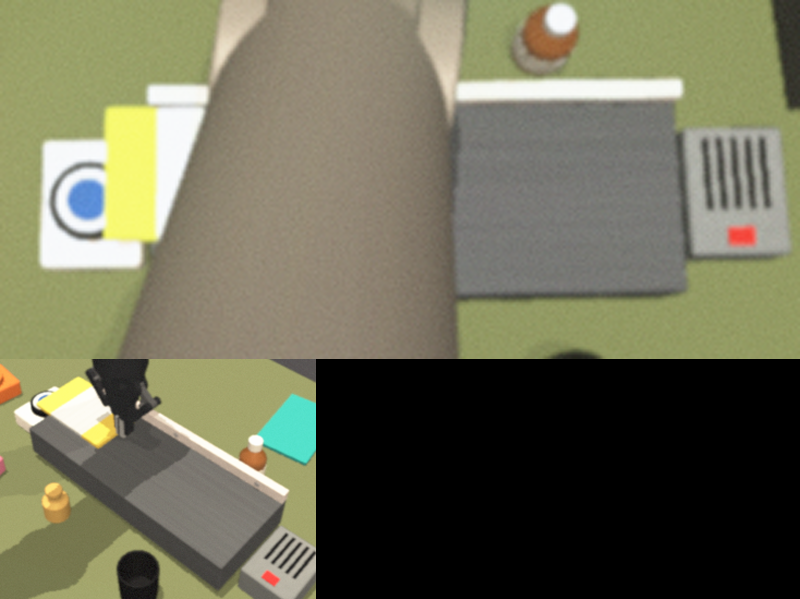

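Band boundary is at 176.1 mm with the ledge end at 179.7, so about 4.5–5 mm remain.

Call:
{"fn": "play_rows", "kwargs": {"increments": [[0, 2.5, 0, 0, 0, 0, 255], [0, 2.5, 0, 0, 0, 0, 255], [0, 0, 0, 0, 0, 0, 255]]}}

```text
clock: 10.5
tcp_pos: [0.571, 0.0272, 0.0621]
orientation: [-0.061, 3.137, -0.004]
contact_force: [-0.7, -0.2, 0.3]
grip_width: -0.0001
```

```bash
python3 go.py 14 68.6 62.3
```

```text
t 10.5 L [[14.3 68.5]] z 62.1 F [-0.7 -0.2  0.3] shift [ 0.3  0.1 -0.2] turn [-0.003  0.003 -0.004]
```

Back off, rise, and view from the wrist camera and the clear top view.

Call:
{"fn": "play_rows", "kwargs": {"increments": [[0, -12, 0, 0, 0, 0, 255], [0, 0, -20, 0, 0, 0, 255], [0, 0, -40, 0, 0, 0, 255], [0, 0, -40, 0, 0, 0, 255], [0, -40, -40, 0, 0, 0, 255]]}}

```text
clock: 11.0
tcp_pos: [0.5689, -0.0175, 0.1951]
orientation: [0.072, -3.132, 0.003]
contact_force: [0.9, 1.5, 0.1]
grip_width: 0.0001
```

Call:
{"fn": "play_rows", "kwargs": {"increments": [[0, -45, 0, 0, 0, 0, 255], [0, -45, 0, 0, 0, 0, 255], [0, -45, 0, 0, 0, 0, 255], [0, -45, 0, 0, 0, 0, 255], [0, -20, 0, 0, 0, 0, 255]]}}

```text
clock: 11.5
tcp_pos: [0.5807, -0.2297, 0.2034]
orientation: [-0.073, 3.136, -0.004]
contact_force: [-0.2, 0.2, -0.7]
grip_width: 0.0
```

```bash
python3 go.py -120 100 150; python3 look.py i; python3 band.py i 252 275; python3 - <<'E'
from h import *
f=dict(np.load("i_top.npz"))
r_,b,c=plate_corners(f,(200,229,400,300)); print(toL(b).round(1).tolist())
from bench import grab_frame
w=grab_frame("wrist"); cv2.imwrite("pics/i_w.png",w["color"])
E
```

```text
t 11.5 L [[  12.9 -188.5]] z 203.4 F [-0.2  0.2 -0.7] shift [132.2 289.   51.9] turn [-0.003  0.005  0.003]
234 263.61 [47.2, 181.1]
240 263.62 [35.8, 180.9]
248 263.6 [20.6, 180.8]
256 263.62 [5.5, 180.6]
264 263.48 [-9.5, 180.7]
270 263.38 [-20.7, 180.8]
[[-49.3, 253.8], [-51.4, 74.6], [55.6, 73.4], [57.7, 252.6]]
```

View pics/i.png

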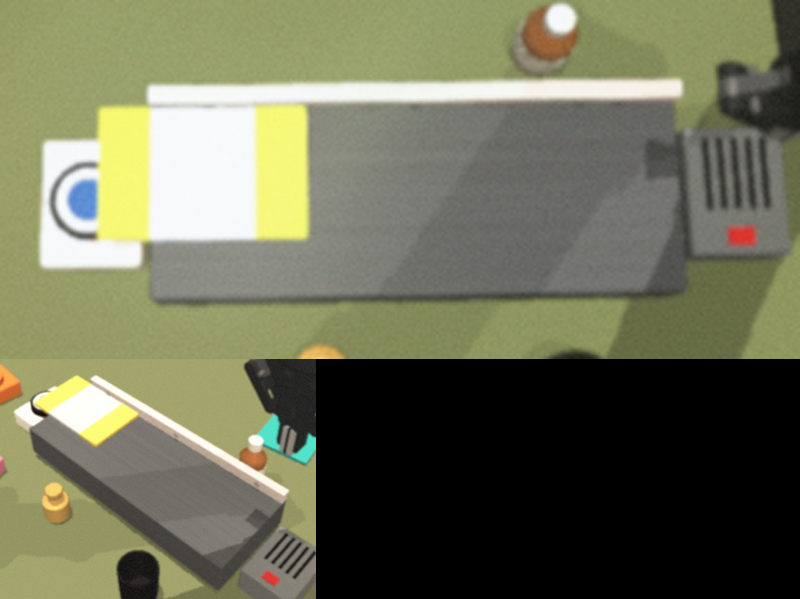

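The top view shows the plate along the fence, with the metal/yellow boundary at crop x≈149 and the ledge end at ≈150. Next a closer wrist view of the flushness and the ledge end.

```bash
python3 - <<'E'
from h import *
f=dict(np.load("i_top.npz")); g=cv2.cvtColor(f["color"],cv2.COLOR_BGR2HSV)[:,:,2].astype(float)
P=[]
for u in range(267,318,6):
    p=g[268:286,u]; lvl=(p.max()+p[-3:].mean())/2; j=np.where((p[:-1]>=lvl)&(p[1:]<lvl))[0][0]; v=268+j+(lvl-p[j])/(p[j+1]-p[j])
    q=g[216:236,u]; k=q.astype(int)
    P.append(toL(onz(f,[(u,v)],.066)[:,:2]*1000)[0])
    if u in(267,291,315): print(u,k.tolist())
print(np.round(P,1).tolist()); print(np.polyfit(np.array(P)[:,1],np.array(P)[:,0],1))
E
```

```text
267 [160, 161, 162, 165, 190, 235, 247, 248, 249, 248, 244, 223, 198, 235, 249, 251, 250, 251, 250, 251]
291 [165, 161, 163, 161, 194, 235, 247, 249, 249, 249, 245, 226, 221, 241, 249, 251, 250, 250, 250, 250]
315 [160, 158, 168, 177, 208, 240, 247, 249, 249, 245, 234, 220, 233, 246, 248, 248, 248, 249, 248, 248]
[[-33.5, 174.0], [-33.3, 163.0], [-33.4, 151.9], [-33.6, 140.9], [-33.3, 129.9], [-33.3, 118.8], [-33.4, 107.8], [-33.3, 96.7], [-33.5, 85.7]]
[-6.71183999e-04 -3.33229213e+01]
```

Call:
{"fn": "play_rows", "kwargs": {"increments": [[0, 45, 0, 0, 0, 0, 255], [0, 45, 0, 0, 0, 0, 255], [0, 45, 0, 0, 0, 0, 255], [0, 45, 0, 0, 0, 0, 255], [0, 45, 0, 0, 0, 0, 255]]}}

```text
clock: 12.15
tcp_pos: [0.5687, 0.0021, 0.2018]
orientation: [-0.063, 3.137, -0.002]
contact_force: [1.2, -0.4, 1.1]
grip_width: 0.0002
```

Call:
{"fn": "play_rows", "kwargs": {"increments": [[-20, 45, -10, 0, 0, 0, 255], [-20, 35, -10, 0, 0, 0, 255], [-20, 0, 0, 0, 0, 0, 255], [-20, 0, 0, 0, 0, 0, 255], [0, 0, 0, 0, 0, 0, 255]]}}

```text
clock: 12.65
tcp_pos: [0.6402, 0.1078, 0.2206]
orientation: [0.107, -3.138, -0.013]
contact_force: [-0.1, 0.1, -0.8]
grip_width: -0.0001
```

```bash
python3 go.py 14 145 150; python3 - <<'E'
from h import *
from bench import grab_frame
w=grab_frame("wrist"); cv2.imwrite("pics/j_w.png",w["color"]); np.savez("j_w.npz",**w)
E
```

```text
t 12.65 L [[ 86.9 146.1]] z 220.6 F [-0.1  0.1 -0.8] shift [72.8  0.1 70.7] turn [ 0.008 -0.001  0.025]
```

View pics/j_w.png

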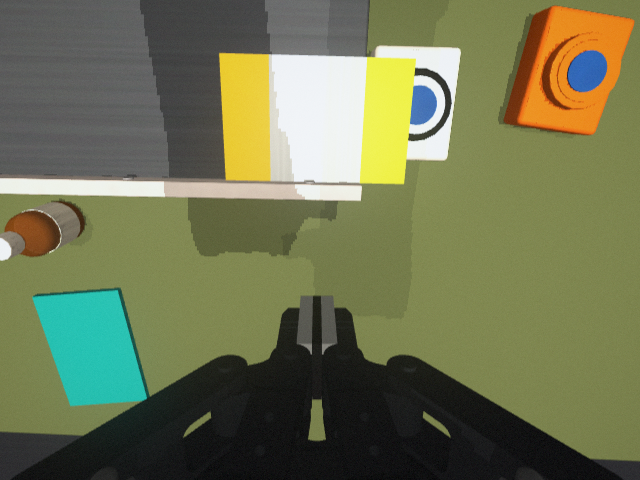

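```bash
python3 - <<'E'
from h import *
f=dict(np.load("j_w.npz")); c=f["color"]
cv2.imwrite("pics/j_c.png",cv2.resize(c[0:210,300:420],(343,600),interpolation=cv2.INTER_CUBIC))
hs=cv2.cvtColor(c,cv2.COLOR_BGR2HSV)
def cross(p,lo,rise):
    lvl=(p[:3].mean()+p[-3:].mean())/2
    j=np.where((p[:-1]<lvl)!=(p[1:]<lvl))[0][0]; return lo+j+(lvl-p[j])/(p[j+1]-p[j])
for row in(65,90,120,150,175):
    u=cross(hs[row,352:377,1].astype(float),352,1); print("band",row,round(u,2),toL(onz(f,[(u,row)],.066)[:,:2]*1000).round(1))
for row in(10,20,30,40,48):
    u=cross(hs[row,358:380,1].astype(float),358,1); print("ledge end",row,round(u,2),toL(onz(f,[(u,row)],.06)[:,:2]*1000).round(1))
for row in(189,193,197):
    u=cross(hs[row,350:370,2].astype(float),350,1); print("fence end",row,round(u,2),toL(onz(f,[(u,row)],.078)[:,:2]*1000).round(1))
for u in(240,290,330,350): print(u,hs[175:205,u,2].tolist())
E
```

```text
band 65 366.4 [[-28.4 181.2]]
band 90 364.65 [[-11.7 181. ]]
band 120 363.04 [[  9.2 181.2]]
band 150 361.4 [[ 31.2 181.4]]
band 175 359.67 [[ 50.3 181.2]]
ledge end 10 368.48 [[-64.4 181. ]]
ledge end 20 367.93 [[-58.2 181. ]]
ledge end 30 367.43 [[-51.9 181.1]]
ledge end 40 366.73 [[-45.5 181. ]]
ledge end 48 365.17 [[-40.3 180.3]]
fence end 189 361.45 [[ 59.1 181.7]]
fence end 193 361.09 [[ 62.1 181.7]]
fence end 197 360.54 [[ 65.3 181.4]]
240 [233, 234, 233, 232, 233, 194, 137, 132, 188, 220, 217, 218, 218, 216, 216, 215, 214, 213, 215, 214, 211, 215, 207, 147, 96, 102, 102, 102, 100, 104]
290 [212, 209, 210, 210, 208, 206, 173, 139, 136, 185, 211, 216, 217, 213, 215, 215, 215, 214, 213, 212, 212, 210, 213, 205, 147, 103, 109, 106, 107, 104]
330 [243, 243, 243, 244, 243, 243, 243, 201, 140, 143, 215, 239, 241, 240, 240, 240, 239, 239, 240, 239, 239, 240, 239, 239, 234, 175, 102, 98, 100, 100]
350 [244, 243, 243, 243, 244, 242, 243, 208, 145, 134, 201, 235, 241, 240, 240, 240, 240, 241, 239, 239, 239, 239, 240, 239, 239, 198, 130, 136, 132, 131]
```

View pics/j_c.png

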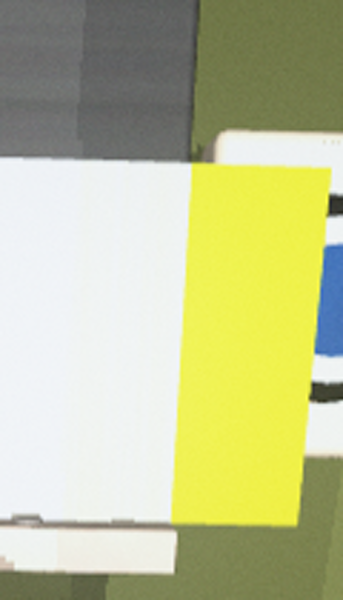

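```bash
python3 - <<'E'
from h import *
f=dict(np.load("j_w.npz")); v=cv2.cvtColor(f["color"],cv2.COLOR_BGR2HSV)[:,:,2].astype(float)
print("cam",toL(f["T"][:3,3][None,:2]*1000),f["T"][2,3])
for u in (235,255,280,325,335,348):
    p=v[172:192,u]; lvl=185 if u>320 else 175
    d=np.where((p[:-1]>=lvl)&(p[1:]<lvl))[0][0]; e=np.where((p[:-1]<lvl)&(p[1:]>=lvl))[0][-1]
    a=172+d+(lvl-p[d])/(p[d+1]-p[d]); b=172+e+(lvl-p[e])/(p[e+1]-p[e])
    print(u,round(a,2),round(b,2),"plate edge x",toL(onz(f,[(u,a)],.066)[:,:2]*1000)[0].round(1),"fence face x",toL(onz(f,[(u,b)],.078)[:,:2]*1000)[0].round(1))
E
```

```text
cam [[  5.01730857 143.96530158]] 0.363697275075986
235 180.0 182.83 plate edge x [56.7 83.7] fence face x [56.7 86.1]
255 180.48 182.86 plate edge x [56.7 99.4] fence face x [ 56.4 101.1]
280 180.71 183.74 plate edge x [ 56.4 118.9] fence face x [ 56.6 119.9]
325 182.0 184.51 plate edge x [ 56.5 154.3] fence face x [ 56.3 153.9]
335 182.3 184.61 plate edge x [ 56.5 162.2] fence face x [ 56.2 161.5]
348 182.34 184.71 plate edge x [ 56.3 172.4] fence face x [ 56.  171.3]
```

The wrist view puts the plate edge and fence face within about 0.3 mm along the whole length, so it is flush. The overhang is less certain. The two views put 0.2 mm and 1.1 mm of metal past the end, so I'll nudge about 1.3 mm further to be sure the whole band is out.

Call:
{"fn": "play_rows", "kwargs": {"increments": [[36, -45, 0, 0, 0, 0.02, 255], [36, -45, 10, 0, 0, 0, 255], [0, -8, 40, 0, 0, 0, 255], [0, 0, 40, 0, 0, 0, 255], [0, 0, 0, 0, 0, 0, 255]]}}

```text
clock: 13.2
tcp_pos: [0.5696, 0.0114, 0.129]
orientation: [0.079, -3.137, -0.017]
contact_force: [0.2, -0.1, -0.6]
grip_width: 0.0001
```

```bash
python3 go.py 14 50 62.5
```

```text
t 13.2 L [[12.2 52.8]] z 129.0 F [ 0.2 -0.1 -0.6] shift [-2.  -3.6 66.5] turn [ 0.011 -0.004  0.007]
```

Call:
{"fn": "play_rows", "kwargs": {"increments": [[-2, -4, 30, 0.01, 0, 0.005, 255], [0, 0, 30, 0, 0, 0, 255], [0, 0, 6, 0, 0, 0, 255], [0, 0, 1, 0, 0, 0, 255], [0, 0, 0, 0, 0, 0, 255]]}}

```text
clock: 13.7
tcp_pos: [0.5732, 0.0096, 0.0677]
orientation: [-0.073, 3.139, 0.006]
contact_force: [-0.6, 0.6, -0.1]
grip_width: 0.0
```

```bash
python3 go.py 14 69.8 62.5
```

```text
t 13.7 L [[15.7 50.9]] z 67.7 F [-0.6  0.6 -0.1] shift [ 1.6 18.8  5.3] turn [0.003 0.002 0.003]
```

Call:
{"fn": "play_rows", "kwargs": {"increments": [[1, 0, 4.5, 0, 0, 0, 255], [0, 5, 0.7, 0, 0, 0, 255], [0, 5, 0, 0, 0, 0, 255], [0, 0, 0, 0, 0, 0, 255]]}}

```text
clock: 14.1
tcp_pos: [0.5743, 0.0213, 0.0665]
orientation: [-0.074, 3.133, 0.008]
contact_force: [-0.3, 0.2, -0.5]
grip_width: 0.0003
```

```bash
python3 go.py 14 69.8 62.5
```

```text
t 14.1 L [[17.3 62.6]] z 66.5 F [-0.3  0.2 -0.5] shift [3.3 7.2 4. ] turn [0.005 0.008 0.004]
```

Call:
{"fn": "play_rows", "kwargs": {"increments": [[2, -2, 4, 0.004, 0.008, 0.004, 255], [1, 0, 1, 0, 0, 0, 255], [0, 0, 0, 0, 0, 0, 255]]}}

```text
clock: 14.4
tcp_pos: [0.5713, 0.0194, 0.0614]
orientation: [0.068, -3.141, -0.001]
contact_force: [0.2, 0.5, 0.0]
grip_width: -0.0001
```

```bash
python3 go.py 14 69.8 62.5
```

```text
t 14.4 L [[14.3 60.8]] z 61.4 F [0.2 0.5 0. ] shift [ 0.3  9.  -1.1] turn [ 0.001 -0.     0.   ]
```

Call:
{"fn": "play_rows", "kwargs": {"increments": [[0, 4, -0.6, 0, 0, 0, 255], [0, 3, 0, 0, 0, 0, 255], [0, 1.5, 0, 0, 0, 0, 255], [0, 0.5, 0, 0, 0, 0, 255], [0, 0, 0, 0, 0, 0, 255]]}}

```text
clock: 14.9
tcp_pos: [0.5707, 0.0284, 0.0618]
orientation: [0.067, -3.14, 0.0]
contact_force: [0.6, 0.3, 0.2]
grip_width: 0.0001
```

```bash
python3 go.py 14 69.8 62.5
```

```text
t 14.9 L [[14.  69.8]] z 61.8 F [0.6 0.3 0.2] shift [ 0.  -0.  -0.7] turn [-0.    -0.001 -0.   ]
```

Back off, rise, and go to the same viewing place with the wrist camera.

Call:
{"fn": "play_rows", "kwargs": {"increments": [[0, -12, 0, 0, 0, 0, 255], [0, 0, -30, 0, 0, 0, 255], [0, 0, -45, 0, 0, 0, 255], [0, 0, -45, 0, 0, 0, 255], [0, 0, -20, 0, 0, 0, 255]]}}

```text
clock: 15.4
tcp_pos: [0.5687, 0.0115, 0.2027]
orientation: [0.063, -3.131, 0.004]
contact_force: [1.0, 0.4, -0.3]
grip_width: 0.0001
```

Call:
{"fn": "play_rows", "kwargs": {"increments": [[-36, 45, 0, 0, 0, 0, 255], [-36, 45, 0, 0, 0, 0, 255], [0, 0, 0, 0, 0, 0, 255], [0, 0, 0, 0, 0, 0, 255]]}}

```text
clock: 15.8
tcp_pos: [0.6365, 0.0935, 0.2076]
orientation: [-0.051, 3.141, -0.002]
contact_force: [-0.5, -0.9, 0.6]
grip_width: 0.0001
```

```bash
python3 go.py 14 145 150; python3 - <<'E'
from h import *
from bench import grab_frame
f=grab_frame("wrist"); c=f["color"]; cv2.imwrite("pics/k_w.png",c); np.savez("k_w.npz",**f)
hs=cv2.cvtColor(c,cv2.COLOR_BGR2HSV)
E
```

```text
t 15.8 L [[ 82.5 131.9]] z 207.6 F [-0.5 -0.9  0.6] shift [68.7 12.4 57.6] turn [-0.001  0.    -0.011]
```

View pics/k_w.png

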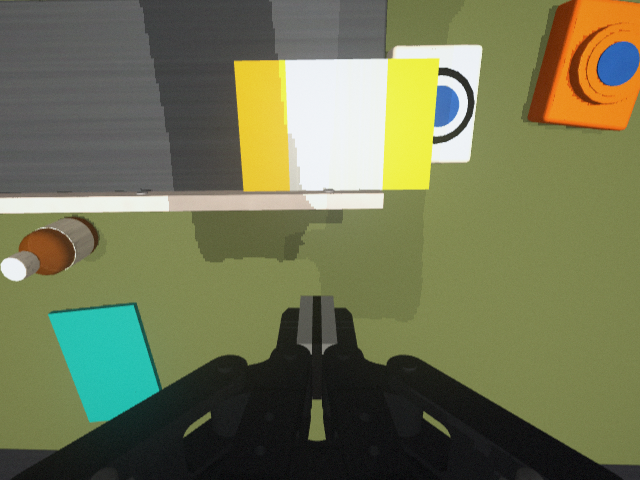

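The plate lies along the fence. The band boundary is at column ≈386, the ledge end at ≈386 (row 30) and the fence end at ≈383 (row 200). Measuring, then moving clear for a last top view.

```bash
python3 - <<'E'
from h import *
f=dict(np.load("k_w.npz")); hs=cv2.cvtColor(f["color"],cv2.COLOR_BGR2HSV).astype(float)
def cross(p,lo):
    lvl=(p[:3].mean()+p[-3:].mean())/2
    j=np.where((p[:-1]<lvl)!=(p[1:]<lvl))[0][0]; return lo+j+(lvl-p[j])/(p[j+1]-p[j])
for nm,rows,ch,z in(("band",(70,95,120,150,180),1,.066),("ledge",(8,18,28,38),1,.06),("fence",(198,202,205),2,.078)):
    for row in rows:
        u=cross(hs[row,374:398,ch],374); print(nm,row,round(u,2),toL(onz(f,[(u,row)],z)[:,:2]*1000)[0].round(1))
for u in (250,275,300,340,360,378):
    p=hs[180:204,u,2]; lvl=185 if u>330 else 170
    d=np.where((p[:-1]>=lvl)&(p[1:]<lvl))[0]; e=np.where((p[:-1]<lvl)&(p[1:]>=lvl))[0]
    if len(d) and len(e): print(u,"plate x",toL(onz(f,[(u,180.5+d[0])],.066)[:,:2]*1000)[0].round(1),"fence x",toL(onz(f,[(u,180.5+e[-1])],.078)[:,:2]*1000)[0].round(1))
E
```

```text
band 70 387.28 [-26.6 182.4]
band 95 386.1 [-10.5 182.4]
band 120 385.06 [  6.2 182.4]
band 150 383.66 [ 27.2 182.4]
band 180 382.47 [ 49.2 182.5]
ledge 8 386.52 [-65.3 181. ]
ledge 18 386.04 [-59.4 181. ]
ledge 28 385.46 [-53.4 180.9]
ledge 38 385.47 [-47.3 181.2]
fence 198 383.39 [ 60.3 181.8]
fence 202 383.1 [ 63.3 181.7]
fence 205 382.62 [ 65.5 181.4]
250 plate x [57.  82.6] fence x [56.1 84.6]
275 plate x [ 57.2 101.5] fence x [ 56.3 102.8]
300 plate x [ 56.6 120.5] fence x [ 56.4 121. ]
340 plate x [ 56.1 150.7] fence x [ 56.  150.1]
360 plate x [ 56.2 165.9] fence x [ 56.1 164.6]
378 plate x [ 56.4 179.5] fence x [ 56.2 177.7]
```

Call:
{"fn": "play_rows", "kwargs": {"increments": [[30, -45, -5, 0, 0, 0, 255], [30, -45, 0, 0, 0, 0, 255], [0, -45, 0, 0, 0, 0, 255], [0, -45, 0, 0, 0, 0, 255], [0, -45, 0, 0, 0, 0, 255]]}}

```text
clock: 16.35
tcp_pos: [0.5805, -0.132, 0.2101]
orientation: [0.066, -3.138, -0.007]
contact_force: [0.0, 0.3, -0.2]
grip_width: 0.0004
```

Call:
{"fn": "play_rows", "kwargs": {"increments": [[0, -45, 0, 0, 0, 0, 255], [0, -40, 0, 0, 0, 0, 255], [0, 0, 0, 0, 0, 0, 255]]}}

```text
clock: 16.65
tcp_pos: [0.5772, -0.2327, 0.2105]
orientation: [0.042, -3.138, -0.0]
contact_force: [-1.0, 0.0, 1.3]
grip_width: 0.0003
```

```bash
python3 look.py m; python3 band.py m 252 272; python3 - <<'E'
from h import *
f=dict(np.load("m_top.npz")); c=f["color"]; cv2.imwrite("pics/m_t.png",c)
a=dict(np.load("a_top.npz"))["color"]
for n,(x,y) in dict(bottle=(413,197),weight=(326,325),cup=(418,331)).items():
    print(n,cv2.phaseCorrelate(cv2.cvtColor(a[y-20:y+20,x-22:x+22],cv2.COLOR_BGR2GRAY).astype(np.float32),cv2.cvtColor(c[y-20:y+20,x-22:x+22],cv2.COLOR_BGR2GRAY).astype(np.float32)))
E
```

```text
234 263.12 [47.2, 182.0]
240 263.14 [35.8, 181.8]
248 262.79 [20.6, 182.3]
256 262.74 [5.5, 182.2]
264 262.73 [-9.5, 182.1]
270 262.76 [-20.7, 181.9]
bottle ((0.6617790787804942, -0.015644852676309995), 0.9380830348862542)
weight ((0.41458770525133914, -0.09491335034440596), 0.9215812163882785)
cup ((0.5712882766793079, 0.13856421259578156), 0.9376702573564317)
```

View pics/m_t.png

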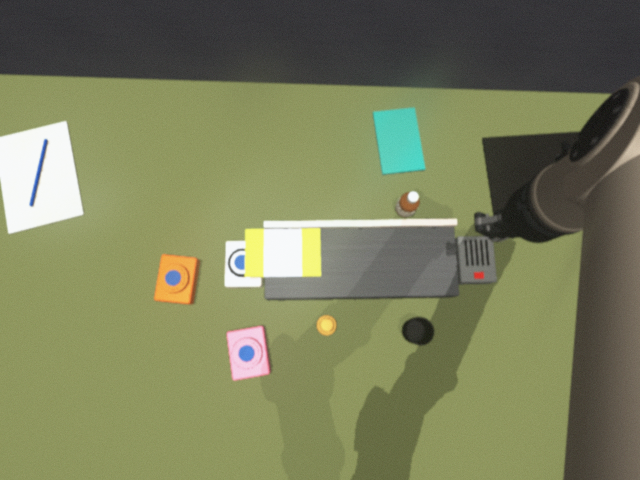

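The bare metal past the ledge end is now about 1.4 mm (wrist) to 2.3 mm (top). The plate is flush, the other objects are in place and the hand is clear, so I'm handing in.

```bash
python3 -c "
from bench import r
print(r.hand_in(), r.get_obs()['clock'])"
```

```text
the job is handed in; nothing more can be done
the job is handed in; nothing more can be done
```

The plate is flush against the fence with its whole yellow band past the scope-side end of the ledge. I handed the job in at about 17 s of the 51 s allowed. I pushed the plate square against the fence with closed fingers, pressing with about 13 N. Then I slid it along the fence and nudged it about 1.3 mm further after a close look.

**Last checks before handing in:**
- **Flushness:** the wrist view showed the plate's long edge in line with the fence face to within about 1 mm along its length.
- **Overhang:** all of the yellow band is out, plus a sliver of bare metal. The two views disagree slightly on how much, 1.4 mm from the wrist camera and 2.3 mm from the top camera, which is within the 2 mm calibration.
- **Other objects:** the bottle, brass weight and cup showed less than 0.7 pixel of apparent shift in the top view (about 1 mm or less), which I read as not moved.
- **Hand:** it was clear, about 200 mm up at the supply-box end.

No check failed. I did not look again after handing in.

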